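# Shorten the extending dish rack by one hole

## Task

The extending dish rack takes up too much of the counter: shorten it by one hole. Press its spring pin flush, push the sliding half in towards the plates, and let the pin snap out again in the next hole. Firm thumb pressure is enough, so do not force it; keep the upturned cups standing on the rack and leave the soap bottle and the tea caddy where they are.

Things in the scene. Friction and masses are not known exactly. Their poses are not given: they have to be found in the camera images.
- rack: Dish rack, fixed on the counter. Own z up; two level square tubes run along its own y, front one at x=0, rear one at x=+200 mm. Fixed half with four standing plates (228 mm high) at y=-145 to -355 mm, sliding half on the +y side. The spring pin and the thumb lip are on the front tube only. Origin on the counter under the front tube, where the pin stands on average (pin: y=-25 to +25 mm).
- rail_mouth (a point): Where the bare aluminium front tube (22 mm square) leaves the fixed half: above the middle of the tube, 111 mm above the counter, at own y=-145 mm. The tubes are clamped in the fixed half wherever the last user set them (they do not slip), so pin, lip and sliding half all stand up to 25 mm off each time; no reading gives this: look or feel for them. The pin is 120 to 170 mm from here.
- wing (a joint): Sliding half along the inner tubes, m: 0 at the start (pin in the outermost hole), grows as it is pushed to the rack's own -y, 0.040 at the next hole, 0.080 at the last; 1 mm of play either way. Its front sleeve: 26 mm square steel, top face 111 mm above the counter, round 14 mm holes. 5 to 12 N takes a hole's edge over the flush pin, then it slides at 3 to 4 N; stops dead when the pin snaps out.
- pin (a joint): How far the brass spring pin is pressed down, m. 0: out, 6.5 mm proud of the sleeve's top. 0.0065: flush. 0.008: under the sleeve, where it stays until a hole comes over it and it snaps out. Pin 12 mm thick, last 3 mm domed; only moves up and down, 3 N to start, 6 N at flush. Within 0.5 mm of flush the hole's edge rides over the dome when the sleeve is pushed; less, and it stays locked.
- cup_a: Blue tea cup, 66 mm across, 85 mm high, loose, upside down on the wire shelf (100.5 mm high) of the sliding half, about 0.12 m behind the front sleeve; origin on the wires under its middle, z up.
- cup_b: White tea cup of the same shape, loose, upside down farther out on the sliding half; origin on the wires under its middle, z up.
- soap: Blue soap bottle, 60 mm across, 190 mm high, loose on the counter in front of the sliding half; origin under its middle.
- tea_caddy: Dark tea caddy with a green lid, 72 mm across, 100 mm high, loose on the counter in front of the rack; origin under its middle.
- lip_range (a point): Middle of where the thumb lip can be (fixed on the rack, does NOT follow the lip): own x=0, y=-13 mm, 117 mm high. The black lip, on the sleeve's inner end: 36 mm wide, 10 mm thick, 12 mm high above the sleeve's top; its +y face is 13 mm from the pin's middle (pin on the +y side), here +-25 mm. A fingertip holding the pin down can push on it towards -y, as a thumb does.
Not all that is in view belongs to the job. What is shaped like the cup_a but orange or red is not meant.

How it is judged:
By the outcome, as a careful person would: the job done as asked, in the order asked, and still so for the second after the job is handed in, with the robot touching nothing.
It also fails if it takes over 35 s, if anything falls off the work surface, if the arm or the gripper's body presses on something with over 40 N, if the wrist force passes 120 N, or if a joint passes its speed limit or range.

## Robot

A 6-joint arm with a two-finger parallel gripper is mounted at the origin on the work surface. World frame = base frame: x ahead of the robot, y to its left, z up, the work surface at z = 0. Lengths are in m, angles in rad, forces in N, time in s.
With the tool pointing down it reaches from about 0.35 to 0.85 m from the base axis. Payload 8.1 kg.
Tool frame: the origin (TCP) lies midway between the tips of the shut fingers; the grasp point (between the pads) lies 19 mm behind it; z points along the fingers, y is the line along which they close (so a half turn about z gives the same grasp; the last joint's range is limited). The gripper opens to 93 mm and grips with 3 to 60 N. Pads are 15 mm wide; open, the fingers measure 128 mm over their backs; the gripper's body (75 mm by 188 mm) begins 65 mm behind the grasp point.
Start: joints at [1.206, 0.13, 1.488, -0, 1.523, -0.085], TCP at [0.166, 0.577, 0.193] pointing down, gripper open.
Joint ranges: [-2.96, 2.96], [-0.89, 2.26], [0.02, 2.5], [-1.34, 4.48], [0, 2.73], [-2.66, 2.66]. Speed limits (rad/s): [2.39, 2.39, 2.79, 3.14, 3.14, 3.14].

## Interface

Orientations are given as a unit quaternion [w, x, y, z].
In Python, from cell import robot gives the robot as it stands.
- The arm moves only by the tool play_rows, never from a script. Its argument "increments" is a list of rows, each a list of 2 entries, a list of its own where there are three numbers: the shift along the world's x, y, z in m, then the turn about the world's z in degrees. A call has 1 to 12 rows; each row shifts and turns the commanded pose from where the row before left it; what a row does not reach is not made up. A row lasts 1/10 s, in which the tool goes at most 50 mm and 8.59 degrees, less where a joint would pass 70% of its speed; a pose out of reach is approached as far as the arm can. A call with a gripper value outside its range is refused whole. "claw" is the closure, from -1 (fully open) to 1 (shut), so that 0 is half open, set as the call begins (left out, the last holds). The fingers move at their own pace and stop on an object; "squeeze" is the grip in N (left out, the last holds). Time passes only in rows, so rows that do not move let the fingers close. It gives the time, the measured TCP pose, the force, the opening and the grip force at its end, in the units of the state.
- robot.sense(): the state, without advancing time (a new reading comes with each control period).
- robot.grab_frame(name): name is "side" or "top" or "wrist"; returns a dict with "img" (384x512x3 uint8, red, green, blue), "range_z" (384x512 float32, m along the optical axis (not along the pixel's ray), 0 where there is no reading), "fx", "fy", "cx", "cy" (pixels), "distortion" ([k1, k2, p1, p2, k3] as OpenCV has them; the pictures are not rectified), "extrinsics" (4x4, takes a point from world to camera coordinates). Camera axes: x right, y down, z forward; pixel columns grow to the right and rows downward; lengths in m; the calibration is good to about 2 mm. A picture is of the moment at which its call begins.
- robot.close_job(): hands the job in; it is judged then, once.
The state is a dict: "time_s": time; "qpos": joint angles; "joint_vel": joint speeds; "joint_efforts": joint torques, N m; "eef_pos": TCP position; "eef_rot": TCP orientation; "ft_force": force on the tool from outside, world axes, zero at the start; "wrist_torque": the same for the moment, N m; "width": finger opening in m; "gripper_force": force on a finger pad.
Only numpy, scipy, OpenCV 4.12 (cv2) and the standard library are available. Lean on these libraries where they do the work, as an engineer would, in place of code of your own. Each camera call takes 0.05 s, during which the arm holds its last target. There are 200 camera calls.

## Working session

There is one attempt and no reset: what is moved stays moved. The work goes in short steps, Python scripts to look and compute and a tool call to move; the robot and the scene stay as the last step left them, time stands still between calls to the robot, and variables do not carry over. Pictures are saved under pics/ and viewed, at most 10 in all, crops included, and the job is handed in when it is done.

Besides the shell and the picture viewer there is one more tool, called after "Emit:" as a command line: name --argument value ..., lists and objects as JSON in quotes. play_rows: Moves the arm, as the interface text tells. Its arguments: {"type":"object","properties":{"increments":{"type":"array"},"claw":{"type":"number"},"squeeze":{"type":"number"}},"required":["increments"]}

```bash
mkdir -p pics; cat > h.py <<'E'
import numpy as np,cv2,pickle
from cell import robot
def grab(n,tag):
    f=robot.grab_frame(n);pickle.dump(f,open(f'pics/{tag}.pkl','wb'));cv2.imwrite(f'pics/{tag}.png',f['img'][...,::-1]);return f
def pt(f,u,v,z=None):
    K=np.array([[f['fx'],0,f['cx']],[0,f['fy'],f['cy']],[0,0,1]])
    p=cv2.undistortPoints(np.array([[[u,v]]],float),K,np.array(f['distortion'],float))[0,0]
    E=np.array(f['extrinsics']);R=E[:3,:3];t=E[:3,3];c=-R.T@t;d=R.T@np.array([p[0],p[1],1])
    s=f['range_z'][int(round(v)),int(round(u))] if z is None else (z-c[2])/d[2]
    return c+s*d
E
python3 - <<'E'
from h import *
fs=[grab('top','top0')['img'],grab('side','side0')['img']]
print(robot.sense())
cv2.imwrite('pics/topL.png',cv2.resize(fs[0][...,::-1],(800,600)))
cv2.imwrite('pics/sideL.png',cv2.resize(fs[1][...,::-1],(800,600)))
E
```

```text
{'time_s': 0.1, 'qpos': array([ 1.20560645e+00,  1.31099421e-01,  1.48915948e+00, -4.85084378e-06,
        1.52300577e+00, -8.53882866e-02]), 'joint_vel': array([-0.00104355, -0.00257005, -0.00273297, -0.00059223,  0.00166274,
       -0.00069134]), 'joint_efforts': array([ 1.12941889e-03, -5.61341321e+01, -4.93096268e+01,  7.70725915e-02,
        2.91876763e-02, -7.19011018e-05]), 'eef_pos': array([0.16547363, 0.57615324, 0.19239014]), 'eef_rot': array([-1.84393088e-04,  1.39444715e-01,  9.90229505e-01, -8.15423521e-04]), 'ft_force': array([ 0.35430386,  0.1710713 , -0.24658047]), 'wrist_torque': array([ 0.07935827, -0.01019935, -0.03538125]), 'gripper_force': 0.0, 'width': 0.09340282342881237}
```

View pics/topL.png

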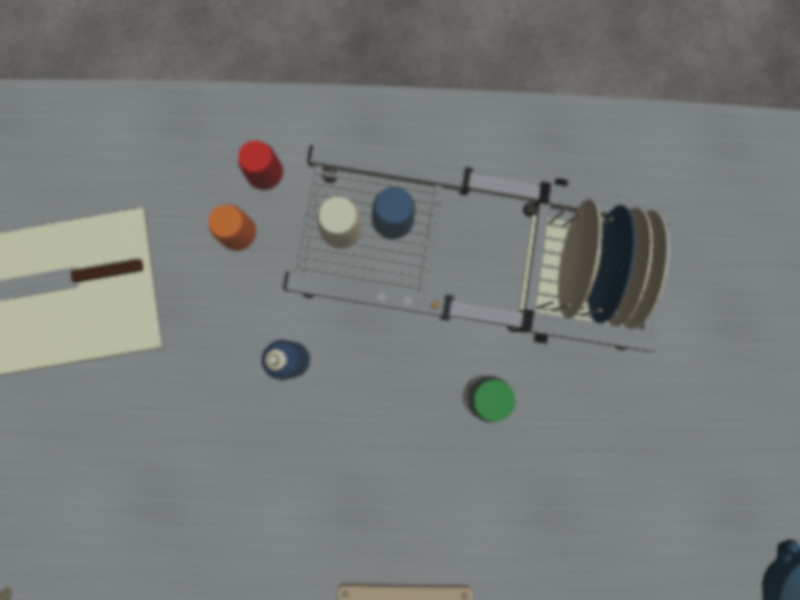

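View pics/sideL.png

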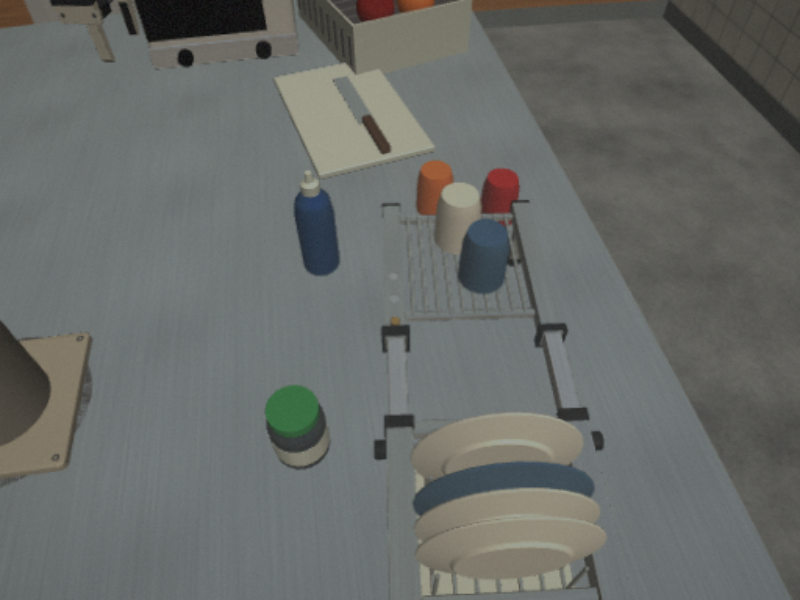

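```bash
cat > a.py <<'E'
from h import *
T=pickle.load(open('pics/top0.pkl','rb'));S=pickle.load(open('pics/side0.pkl','rb'))
s=1/1.5625
for n,f,u,v,z in [('pin',T,435,304,.117),('pinS',S,395,321,.117),('hole1',T,408,301,.111),('hole2',T,382,297,.111),('hole1S',S,394,299,.111),('mouth',T,521,319,.111),('lip',T,447,307,.123),('lipS',S,396,328,.123),('end',T,287,281,.111),('soap',T,275,360,.19),('caddy',T,494,400,.1),('cupa',T,394,203,.185),('cupb',T,338,212,.185),('rearmouth',T,545,190,.111),('platetop',T,580,260,.228)]:
    print(n,pt(f,u*s,v*s,z).round(4),pt(f,u*s,v*s).round(4))
E
python3 a.py
python3 - <<'E'
from h import *
T=pickle.load(open('pics/top0.pkl','rb'))['img'][170:225,225:345,::-1]
S=pickle.load(open('pics/side0.pkl','rb'))['img'][165:285,225:305,::-1]
cv2.imwrite('pics/cT.png',cv2.resize(T,None,fx=6,fy=6,interpolation=2))
E
```

```text
pin [ 0.5544 -0.03    0.117 ] [ 0.554  -0.0297  0.1206]
pinS [ 0.5543 -0.0305  0.117 ] [ 0.5544 -0.0299  0.1162]
hole1 [0.5582 0.0099 0.111 ] [0.5583 0.0098 0.1099]
hole2 [0.563  0.0488 0.111 ] [0.5632 0.0488 0.1095]
hole1S [0.5597 0.0102 0.111 ] [0.5598 0.0111 0.1099]
mouth [ 0.5361 -0.1605  0.111 ] [ 0.5363 -0.1612  0.1079]
lip [ 0.5499 -0.0473  0.123 ] [ 0.5499 -0.0473  0.1229]
lipS [ 0.553  -0.0459  0.123 ] [ 0.5531 -0.0457  0.1227]
end [0.5827 0.1912 0.111 ] [0.5825 0.1909 0.1129]
soap [0.4657 0.1904 0.19  ] [0.4658 0.1899 0.1927]
caddy [ 0.4144 -0.1231  0.1   ] [ 0.4145 -0.1229  0.101 ]
cupa [0.6878 0.0364 0.185 ] [0.6875 0.0364 0.1863]
cupb [0.6724 0.1138 0.185 ] [0.6717 0.1136 0.1877]
rearmouth [ 0.7365 -0.1977  0.111 ] [ 0.7346 -0.1959  0.1176]
platetop [ 0.6085 -0.2121  0.228 ] [ 0.627  -0.248   0.1217]
```

View pics/cT.png

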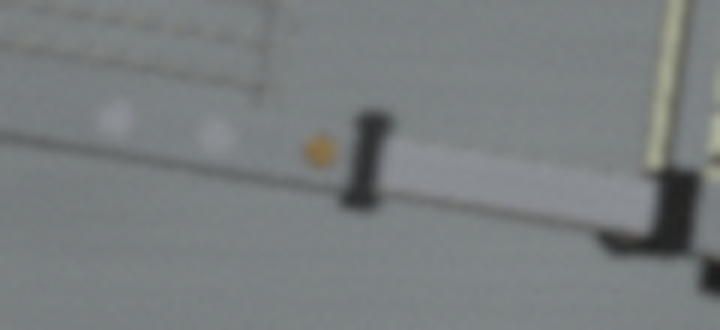

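Emit:
play_rows --claw 1 --squeeze 20 --increments '[[[0, 0, 0.05], 0], [[0.023, -0.036, 0.002], -7.39], [[0.023, -0.036, 0.002], -7.39], [[0.023, -0.036, 0.002], -7.39], [[0.023, -0.036, 0.002], -7.39], [[0.023, -0.036, 0.002], -7.39], [[0.023, -0.036, 0.002], -7.39], [[0.023, -0.036, 0.002], -7.39], [[0.023, -0.036, 0.002], -7.39], [[0.023, -0.036, 0.002], -7.39], [[0.023, -0.036, 0.002], -7.39], [[0.023, -0.036, 0.002], -7.39]]'

```text
time_s: 1.3
eef_pos: [0.4191, 0.179, 0.2652]
eef_rot: [-0.0, 0.753, 0.659, -0.0]
ft_force: [0.9, 0.6, 0.0]
width: 0.0023
gripper_force: 0.0
```

Emit:
play_rows --increments '[[[0.027, -0.042, 0], 0], [[0.027, -0.042, 0], 0], [[0.027, -0.042, 0], 0], [[0.027, -0.042, 0], 0], [[0.027, -0.042, 0], 0], [[0, 0, -0.03], 0], [[0, 0, -0.03], 0], [[0, 0, -0.03], 0], [[0, 0, 0], 0]]'

```text
time_s: 2.2
eef_pos: [0.5501, -0.029, 0.1697]
eef_rot: [-0.004, 0.751, 0.66, -0.003]
ft_force: [-1.3, 1.2, -0.8]
width: 0.0009
gripper_force: 0.0
```

```bash
python3 - <<'E'
from h import *
f=grab('wrist','w1');cv2.imwrite('pics/w1L.png',cv2.resize(f['img'][...,::-1],(800,600)))
g=grab('side','s1');c=g['img'][90:290,190:390,::-1];cv2.imwrite('pics/s1c.png',cv2.resize(c,(600,600),interpolation=2))
s=robot.sense();print({k:s[k] for k in('time_s','qpos','eef_pos','eef_rot','ft_force','width')})
E
```

```text
{'time_s': 2.3, 'qpos': array([-1.45365822e-01,  1.68159174e-02,  1.64056321e+00, -2.58461108e-05,
        1.48602208e+00, -1.76370574e-02]), 'eef_pos': array([ 0.5530768 , -0.02923432,  0.17516715]), 'eef_rot': array([-6.81018022e-04,  7.50792456e-01,  6.60537562e-01, -5.95054915e-04]), 'ft_force': array([ 0.28698915, -0.30537806, -0.15482993]), 'width': 0.0004083114040092905}
```

View pics/w1L.png

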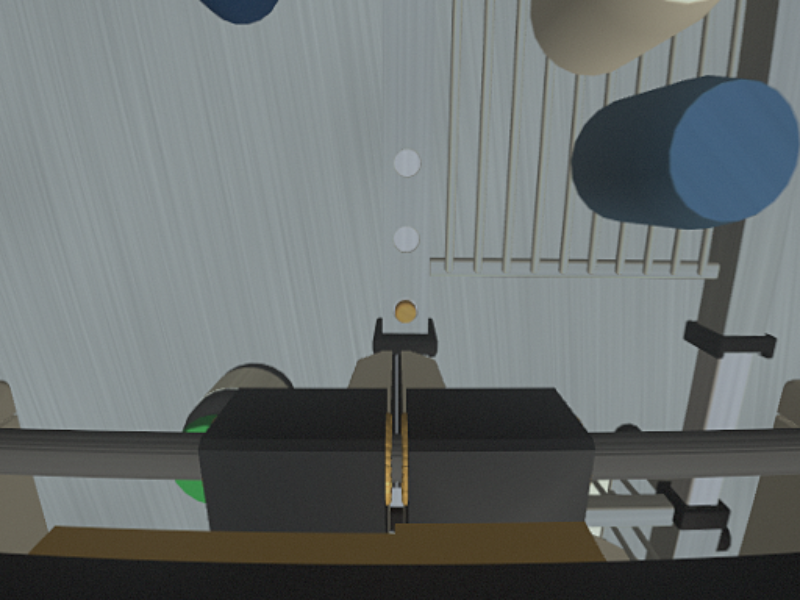

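View pics/s1c.png

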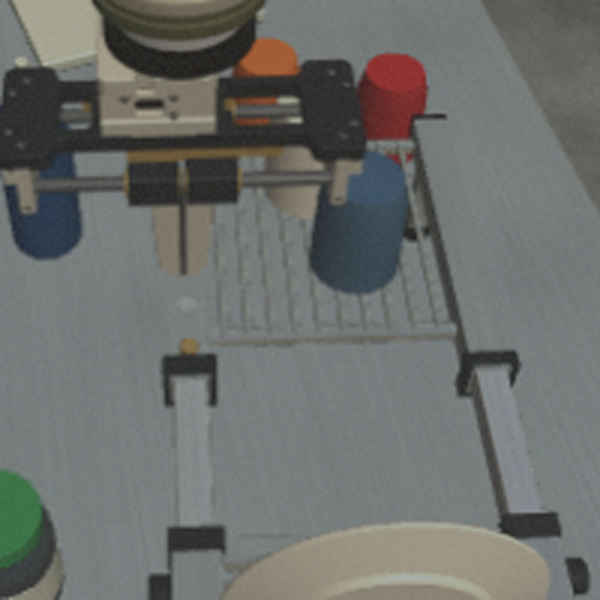

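```bash
python3 - <<'E'
from h import *
f=pickle.load(open('pics/w1.pkl','rb'));s=1/1.5625
p=pt(f,405*s,311*s,.1165);print('pin',p,pt(f,405*s,311*s)[2],'hole',pt(f,405.5*s,239*s,.111))
th=np.radians(-7.3);ex=np.array([np.cos(th),np.sin(th)]);ey=np.array([-np.sin(th),np.cos(th)])
np.set_printoptions(linewidth=250)
print('cols u',range(234,288,3))
for v in range(198,229,2):
    r=[]
    for u in range(234,288,3):
        q=pt(f,u,v);d=q[:2]-p[:2];r.append('%4d,%4d,%4d'%(d@ex*1e3,d@ey*1e3,q[2]*1e3))
    print(v,' '.join(r))
E
```

```text
pin [ 0.55457617 -0.0267207   0.1165    ] 0.11817027577542188 hole [0.55973046 0.01208927 0.111     ]
cols u range(234, 288, 3)
198  -31, -31,   0  -27, -31,   0  -23, -31,   0  -19, -31,  -1  -11,   0, 109   -8,   0, 112   -6,  -1, 108   -3,   1, 117   -1,   1, 116    1,   0, 116    4,   1, 117    6,   0, 110    9,   0, 109   12,   0, 110   22, -31,   0   26, -31,   0   30, -31,   1   34, -31,   0
200  -31, -34,   0  -27, -33,   1  -23, -34,   0  -19, -34,   0  -11,  -2, 110   -8,  -2, 110   -6,  -3, 109   -3,   0, 117   -1,   0, 117    1,   0, 117    4,   0, 116    7,  -2, 109    9,  -2, 111   12,  -2, 111   22, -34,   0   26, -34,   0   30, -34,  -1   34, -34,   0
202  -31, -36,   0  -27, -36,   0  -23, -36,   0  -19, -37,   0  -11,  -4, 111   -8,  -4, 110   -6,  -4, 111   -3,  -2, 116   -1,  -2, 116    1,  -2, 117    4,  -2, 118    6,  -4, 111    9,  -4, 109   12,  -4, 111   22, -36,   0   26, -37,  -1   30, -37,  -1   34, -37,   0
204  -31, -39,   0  -27, -39,   0  -23, -39,  -1  -15, -14,  84  -11,  -6, 110   -8,  -6, 111   -6,  -6, 110   -3,  -4, 117   -1,  -4, 116    1,  -4, 
[... 2711 characters left out ...]
22   -1, -20, 123    1, -20, 122    4, -20, 122    6, -20, 123    9, -20, 122   11, -20, 123   14, -20, 121   17, -21, 120   31, -66,   0   35, -66,   0
226  -31, -70,   0  -27, -70,   0  -16, -22, 121  -10,   6, 197   -8,   6, 198   -6,   6, 198   -6, -22, 122   -3, -22, 122   -1,   6, 197    0,   5, 196    2,   6, 197    6, -22, 121    9, -22, 122   12, -22, 122   14, -22, 122   27, -69,   0   31, -69,   0   35, -69,   0
228  -31, -72,   0  -13,   6, 201  -11,   6, 200  -10,   6, 201   -8,   6, 200   -6,   6, 201   -5,   4, 197   -3,   4, 197   -1,   6, 200    0,   6, 200    2,   6, 200    3,   6, 200    5,   6, 200   19, -72,   0   15, -26, 116   27, -72,   0   31, -72,   0   35, -72,   0
```

Emit:
play_rows --increments '[[[0.001, 0, -0.025], 0], [[0, 0, -0.02], 0], [[0, 0, -0.005], 0], [[0, 0, 0], 0], [[0, 0, 0], 0]]'

```text
time_s: 2.8
eef_pos: [0.5559, -0.0294, 0.1275]
eef_rot: [0.001, 0.751, 0.661, 0.001]
ft_force: [0.3, 0.4, -0.4]
width: 0.0001
gripper_force: 0.0
```

Emit:
play_rows --increments '[[[0, 0, -0.003], 0], [[0, 0, -0.003], 0], [[0, 0, -0.002], 0], [[0, 0, 0], 0], [[0, 0, 0], 0]]'

```text
time_s: 3.3
eef_pos: [0.5546, -0.0293, 0.1172]
eef_rot: [-0.0, 0.751, 0.661, -0.0]
ft_force: [0.1, 0.3, -0.7]
width: 0.0005
gripper_force: 0.0
```

Emit:
play_rows --increments '[[[0, 0, -0.001], 0], [[0, 0, -0.001], 0], [[0, 0, 0], 0], [[0, 0, 0], 0]]'

```text
time_s: 3.7
eef_pos: [0.5546, -0.0293, 0.1153]
eef_rot: [-0.0, 0.751, 0.661, -0.0]
ft_force: [-0.3, -1.1, 0.8]
width: 0.0002
gripper_force: 0.0
```

Emit:
play_rows --increments '[[[0, 0, -0.001], 0], [[0, 0, -0.001], 0], [[0, 0, 0], 0], [[0, 0, 0], 0]]'

```text
time_s: 4.1
eef_pos: [0.5546, -0.0293, 0.1133]
eef_rot: [-0.0, 0.751, 0.661, -0.0]
ft_force: [0.1, 0.1, -0.1]
width: 0.0003
gripper_force: 0.0
```

```bash
python3 - <<'E'
from h import *
g=grab('side','s2');c=g['img'][120:240,200:320,::-1]
f=grab('wrist','w2');d=f['img'][150:270,200:320,::-1]
cv2.imwrite('pics/c2.png',cv2.resize(np.hstack([c,d]),(800,400),interpolation=2))
s=robot.sense();print(s['eef_pos'],s['ft_force'])
p=np.array([.5545,-.029,.1165,1])
for k in(g,f):
    for yy in(-.030,-.0267):
        p[1]=yy;q=(np.array(k['extrinsics'])@p)[:3];print(k['fx']*q[0]/q[2]+k['cx'],k['fy']*q[1]/q[2]+k['cy'])
E
```

```text
[ 0.55466523 -0.02932038  0.11332493] [ 0.60964809 -0.43068064 -0.70969214]
252.87151621255498 205.3912652461654
252.59878864407384 204.08962148556608
253.8588275929032 226.49172861409025
253.2399938970141 221.98033558527675
```

View pics/c2.png

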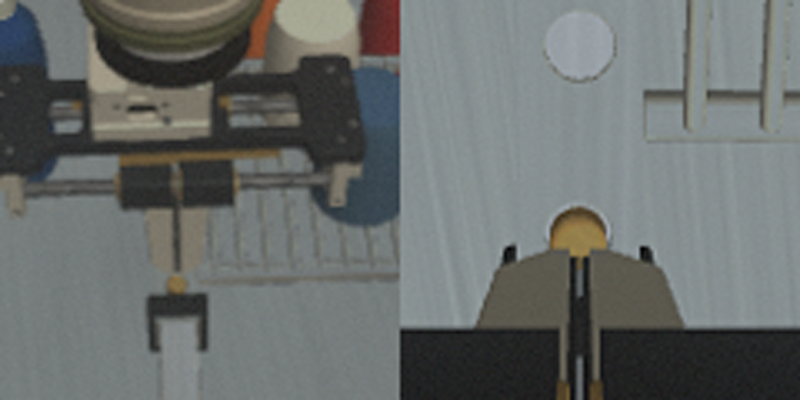

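```bash
python3 - <<'E'
from h import *
g=pickle.load(open('pics/s2.pkl','rb'))
for v in range(182,214,2): print(v,*[ '(%.1f %.1f %.1f)'%tuple(pt(g,u,v)*1e3) for u in(247,250,253,256,259)])
f=pickle.load(open('pics/w2.pkl','rb'))
print('wrist')
for v in range(206,250,3): print(v,*[ '(%.1f %.1f %.1f)'%tuple(pt(f,u,v)*1e3) for u in(236,244,253,262,270)])
E
```

```text
182 (540.0 -64.2 230.3) (545.2 -63.8 228.8) (554.5 -36.6 195.7) (555.1 -66.3 229.8) (560.4 -65.6 227.8)
184 (543.2 -37.8 193.8) (548.7 -38.1 193.0) (554.3 -37.6 191.3) (559.5 -39.4 192.3) (565.0 -39.9 191.8)
186 (543.2 -37.3 187.5) (548.6 -38.1 187.3) (554.6 -35.2 182.7) (559.5 -39.8 187.1) (564.8 -40.9 187.3)
188 (543.0 -37.5 182.1) (548.7 -36.7 180.0) (555.0 -31.9 172.9) (559.2 -41.2 183.1) (564.9 -40.6 181.2)
190 (542.9 -37.2 175.9) (548.4 -37.9 175.7) (555.2 -30.4 165.2) (559.6 -38.4 173.8) (565.2 -39.0 173.3)
192 (542.8 -37.0 169.9) (548.4 -37.2 168.8) (555.6 -27.5 155.6) (559.4 -39.8 169.7) (564.8 -41.1 170.1)
194 (542.6 -37.5 164.5) (548.2 -38.1 164.0) (556.1 -24.0 145.0) (559.5 -38.7 162.3) (565.0 -40.3 163.1)
196 (542.7 -35.7 156.2) (548.0 -39.1 159.3) (559.4 -2.0 110.8) (559.6 -38.3 155.8) (565.0 -40.0 156.7)
198 (542.5 -36.4 151.0) (547.9 -38.5 152.5) (558.3 -8.3 112.3) (559.2 -40.1 151.9) (487.0 -473.0 711.2)
200 (542.3 -36.5 145.0) (547.8 -38.6 146.4) (553.8 -37.8 144.0) (559.4 -39.0 144.3) (569.5 -15.2 111.8)
202 (544.9 -15.1 110.6) (550.9 -15.9 110.3) (556.9 -16.6 109.
[... 1426 characters left out ...]
50.1 -19.5 147.6) (555.1 -21.5 144.1) (563.6 42.1 304.5) (564.9 -21.2 148.1)
233 (545.8 -19.1 151.6) (550.3 -19.4 152.3) (555.0 -22.3 146.9) (560.2 -21.4 150.5) (564.7 -21.5 151.7)
236 (546.1 -19.1 156.1) (550.4 -19.6 156.1) (555.0 -21.9 152.3) (560.1 -20.9 156.1) (564.4 -21.4 156.2)
239 (546.2 -19.5 159.2) (550.4 -20.0 159.4) (555.1 -21.7 156.7) (560.0 -20.7 160.5) (564.2 -21.3 160.4)
242 (546.5 -19.1 164.1) (550.7 -19.4 164.6) (555.0 -21.8 160.5) (559.9 -21.0 163.7) (564.0 -21.6 163.6)
245 (546.7 -19.2 167.6) (550.7 -20.1 166.8) (555.0 -22.2 163.4) (559.8 -20.5 168.4) (563.8 -21.0 168.5)
248 (547.1 -18.6 172.5) (550.9 -19.6 171.3) (555.1 -21.8 168.0) (559.7 -21.0 170.9) (563.6 -20.7 172.6)
```

The pictures put the fingertip at z ≈ 0.141, about 28 mm above the reported TCP, and the force confirms there is no contact yet. I'll keep going down by feel.

Emit:
play_rows --increments '[[[0, 0, -0.008], 0], [[0, 0, -0.006], 0], [[0, 0, -0.004], 0], [[0, 0, 0], 0], [[0, 0, 0], 0], [[0, 0, 0], 0]]'

```text
time_s: 4.8
eef_pos: [0.5549, -0.0294, 0.0956]
eef_rot: [0.0, 0.751, 0.661, 0.0]
ft_force: [0.1, -0.2, -0.0]
width: 0.0005
gripper_force: 0.0
```

```bash
python3 - <<'E'
from h import *
s=robot.sense();print(s['eef_pos'],s['ft_force'])
g=grab('side','s3')
for v in range(196,216,1): print(v,*[ '(%.1f %.1f %.1f)'%tuple(pt(g,u,v)*1e3) for u in(248,253,258)])
c=g['img'][140:240,200:300,::-1]
cv2.imwrite('pics/c3.png',cv2.resize(c,(500,500),interpolation=2))
E
```

```text
[ 0.55487086 -0.02936278  0.0955819 ] [ 0.08180454 -0.1788526  -0.03641668]
196 (544.4 -37.3 157.8) (554.1 -36.5 154.7) (563.3 -39.2 156.1)
197 (544.3 -37.4 155.0) (554.0 -36.9 152.1) (563.2 -39.5 153.4)
198 (544.3 -37.3 151.8) (553.9 -37.3 149.6) (563.1 -40.4 151.4)
199 (544.1 -38.0 149.6) (553.8 -37.5 146.8) (563.1 -40.4 148.4)
200 (544.3 -36.2 144.2) (553.9 -37.0 143.1) (563.3 -39.2 143.6)
201 (544.1 -36.9 141.9) (553.7 -37.6 140.7) (563.0 -40.5 142.2)
202 (544.0 -37.3 139.3) (553.6 -38.2 138.4) (563.4 -38.5 136.5)
203 (543.9 -37.5 136.4) (553.7 -37.2 133.8) (563.2 -39.5 134.6)
204 (543.8 -37.7 133.5) (553.7 -37.2 130.6) (563.1 -39.9 132.0)
205 (543.8 -37.6 130.2) (553.6 -37.7 128.0) (563.1 -39.8 128.6)
206 (543.7 -37.7 127.0) (553.8 -36.3 122.9) (563.1 -40.0 125.6)
207 (544.9 -27.8 110.5) (554.2 -33.4 115.8) (564.5 -32.3 111.9)
208 (544.4 -31.3 111.8) (554.1 -34.0 113.1) (562.6 -42.9 123.0)
209 (543.0 -41.4 122.3) (552.5 -44.1 123.7) (562.2 -45.0 122.6)
210 (542.3 -46.6 126.1) (552.1 -46.2 123.3) (561.7 -48.0 123.4)
211 (542.1 -47.2 123.7) (551.7 -48.8 123.6) (561.3 -50.4 123.5)
212 (541.9 -48.3 121.9) (551.4 -50.2 122.2) (561.1 -51.6 121.8)
213 (541.7 -49.1 119.8) (551.4 -50.1 118.7) (560.9 -52.2 119.4)
214 (541.6 -49.1 116.5) (551.2 -51.1 116.9) (561.1 -51.5 115.1)
215 (541.6 -48.7 112.5) (551.4 -49.5 111.3) (561.2 -50.9 110.8)
```

View pics/c3.png

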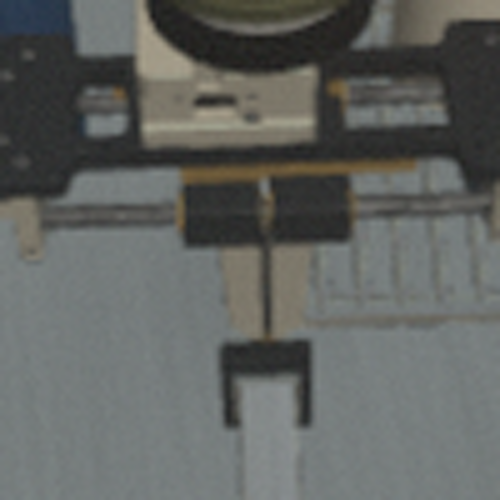

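Emit:
play_rows --increments '[[[0, -0.001, -0.003], 0], [[0, 0, -0.002], 0], [[0, 0, 0], 0], [[0, 0, 0], 0]]'

```text
time_s: 5.25
eef_pos: [0.5551, -0.0305, 0.0908]
eef_rot: [0.0, 0.751, 0.66, 0.0]
ft_force: [1.0, -0.9, 3.0]
width: 0.0003
gripper_force: 1.7
```

Emit:
play_rows --increments '[[[0, 0, -0.001], 0], [[0, 0, -0.001], 0], [[0, 0, 0], 0], [[0, 0, 0], 0]]'

```text
time_s: 5.65
eef_pos: [0.5551, -0.0305, 0.0886]
eef_rot: [0.0, 0.751, 0.66, 0.0]
ft_force: [1.7, -0.7, 5.0]
width: 0.0005
gripper_force: 2.2
```

Emit:
play_rows --increments '[[[0, 0, -0.001], 0], [[0, 0, -0.001], 0], [[0, 0, 0], 0], [[0, 0, 0], 0]]'

```text
time_s: 6.05
eef_pos: [0.555, -0.0304, 0.0866]
eef_rot: [0.0, 0.751, 0.661, 0.0]
ft_force: [1.8, -1.3, 5.9]
width: 0.0007
gripper_force: 2.7
```

Emit:
play_rows --increments '[[[0, 0, -0.001], 0], [[0, 0, 0], 0], [[0, 0, 0], 0]]'

```text
time_s: 6.35
eef_pos: [0.5551, -0.0304, 0.0859]
eef_rot: [0.0, 0.751, 0.661, 0.0]
ft_force: [1.3, -1.0, 7.7]
width: 0.0006
gripper_force: 3.9
```

Emit:
play_rows --increments '[[[0, 0, -0.001], 0], [[0, 0, 0], 0], [[0, 0, 0], 0]]'

```text
time_s: 6.65
eef_pos: [0.5551, -0.0304, 0.0858]
eef_rot: [0.0, 0.751, 0.661, 0.0]
ft_force: [-3.6, -0.2, 14.5]
width: 0.0004
gripper_force: 7.2
```

Emit:
play_rows --increments '[[[-0.00025, -0.002, 0], 0], [[-0.00025, -0.002, 0], 0], [[0, 0, 0], 0]]'

```text
time_s: 6.95
eef_pos: [0.5547, -0.0331, 0.0858]
eef_rot: [-0.0, 0.751, 0.661, 0.001]
ft_force: [-1.4, 5.1, 14.5]
width: 0.0005
gripper_force: 7.3
```

Emit:
play_rows --increments '[[[-0.00013, -0.001, 0], 0], [[-0.00013, -0.001, 0], 0], [[0, 0, 0], 0]]'

```text
time_s: 7.25
eef_pos: [0.5546, -0.0342, 0.0858]
eef_rot: [-0.001, 0.751, 0.661, 0.002]
ft_force: [-1.2, 9.0, 15.3]
width: 0.0008
gripper_force: 7.2
```

Emit:
play_rows --increments '[[[-0.00013, -0.001, 0], 0], [[-0.00013, -0.001, 0], 0], [[0, 0, 0], 0]]'

```text
time_s: 7.55
eef_pos: [0.5543, -0.0375, 0.0858]
eef_rot: [0.0, 0.751, 0.661, 0.001]
ft_force: [-1.9, 0.5, 13.5]
width: 0.0004
gripper_force: 6.9
```

Emit:
play_rows --increments '[[[-0.00013, -0.001, 0], 0], [[0, 0, 0], 0], [[0, 0, 0], 0]]'

```text
time_s: 7.85
eef_pos: [0.5542, -0.0382, 0.0858]
eef_rot: [-0.0, 0.751, 0.661, 0.001]
ft_force: [-1.7, 3.8, 13.8]
width: -0.0001
gripper_force: 7.0
```

Emit:
play_rows --increments '[[[-0.00025, -0.002, 0], 0], [[-0.00025, -0.002, 0], 0], [[-0.00025, -0.002, 0], 0], [[-0.00025, -0.002, 0], 0]]'

```text
time_s: 8.25
eef_pos: [0.5531, -0.046, 0.0857]
eef_rot: [-0.0, 0.751, 0.661, 0.001]
ft_force: [-2.0, 5.2, 15.3]
width: 0.0007
gripper_force: 7.3
```

Emit:
play_rows --increments '[[[-0.00025, -0.002, 0], 0], [[-0.00025, -0.002, 0], 0], [[-0.00025, -0.002, 0], 0], [[-0.00025, -0.002, 0], 0], [[-0.00025, -0.002, 0], 0], [[-0.00025, -0.002, 0], 0], [[-0.00025, -0.002, 0], 0], [[-0.00025, -0.002, 0], 0], [[-0.00025, -0.002, 0], 0]]'

```text
time_s: 9.15
eef_pos: [0.5506, -0.064, 0.0857]
eef_rot: [-0.0, 0.751, 0.661, 0.001]
ft_force: [-2.8, 5.8, 15.2]
width: 0.0003
gripper_force: 7.8
```

Emit:
play_rows --increments '[[[-0.00025, -0.002, 0], 0], [[-0.00025, -0.002, 0], 0], [[-0.00025, -0.002, 0], 0], [[-0.00013, -0.001, 0], 0], [[-0.00013, -0.001, 0], 0], [[0, 0, 0], 0]]'

```text
time_s: 9.75
eef_pos: [0.5495, -0.0727, 0.0857]
eef_rot: [-0.0, 0.751, 0.661, 0.001]
ft_force: [-4.0, 3.0, 15.1]
width: 0.0007
gripper_force: 7.7
```

Emit:
play_rows --increments '[[[-0.00013, -0.001, 0], 0], [[-0.00013, -0.001, 0], 0], [[0, 0, 0], 0]]'

```text
time_s: 10.05
eef_pos: [0.5494, -0.0733, 0.0857]
eef_rot: [-0.001, 0.751, 0.661, 0.001]
ft_force: [-2.5, 8.7, 15.9]
width: 0.0004
gripper_force: 8.6
```

```bash
python3 - <<'E'
from h import *
f=grab('wrist','w4');d=f['img'][60:250,160:350,::-1]
cv2.imwrite('pics/c4.png',cv2.resize(d,(600,600),interpolation=2))
for v in range(130,190,3): print(v,*[ '(%.1f %.1f %.1f)'%tuple(pt(f,u,v)*1e3) for u in(245,253,258)])
print(robot.sense()['ft_force'])
E
```

```text
130 (552.6 -8.5 110.4) (557.0 -9.0 111.1) (559.8 -9.4 110.4)
133 (552.4 -10.0 111.1) (556.8 -10.7 110.1) (559.6 -10.9 112.1)
136 (552.2 -11.7 110.3) (556.6 -12.3 110.6) (559.4 -12.6 110.6)
139 (552.0 -13.4 110.6) (556.4 -13.9 110.5) (559.2 -14.3 110.8)
142 (551.8 -14.9 112.0) (556.2 -15.5 111.0) (559.0 -15.9 110.6)
145 (551.5 -16.6 110.8) (556.0 -17.1 111.6) (558.8 -17.6 110.3)
148 (551.3 -18.2 111.6) (555.8 -18.9 110.9) (558.6 -19.3 110.4)
151 (551.0 -20.1 109.4) (555.5 -20.6 110.3) (558.3 -20.9 111.2)
154 (550.9 -21.5 111.7) (555.4 -21.9 113.3) (558.1 -22.6 111.0)
157 (550.7 -23.0 113.1) (555.2 -23.2 116.3) (557.9 -23.7 115.6)
160 (550.6 -24.4 115.5) (555.0 -24.7 117.4) (557.7 -25.1 116.9)
163 (550.4 -26.1 115.5) (554.8 -26.3 117.8) (557.5 -26.8 116.7)
166 (550.2 -27.5 116.8) (554.6 -28.0 117.1) (557.3 -28.5 116.6)
169 (549.9 -29.3 115.9) (554.4 -29.8 116.7) (557.1 -29.9 117.8)
172 (549.6 -31.2 114.6) (554.1 -31.5 116.5) (556.9 -31.8 116.5)
175 (549.2 -33.8 109.9) (553.9 -33.3 115.7) (556.6 -34.9 109.0)
178 (548.9 -35.5 110.3) (553.5 -36.3 109.2) (556.4 -36.3 111.2)
181 (548.7 -37.2 110.3) (553.3 -37.6 111.3) (556.2 -37.8 112.1)
184 (548.5 -38.9 110.9) (553.1 -39.3 111.6) (556.0 -40.0 110.1)
187 (548.2 -40.8 110.2) (552.9 -41.3 110.6) (555.8 -41.8 110.0)
[-3.88785847  8.69361539 15.84915693]
```

View pics/c4.png

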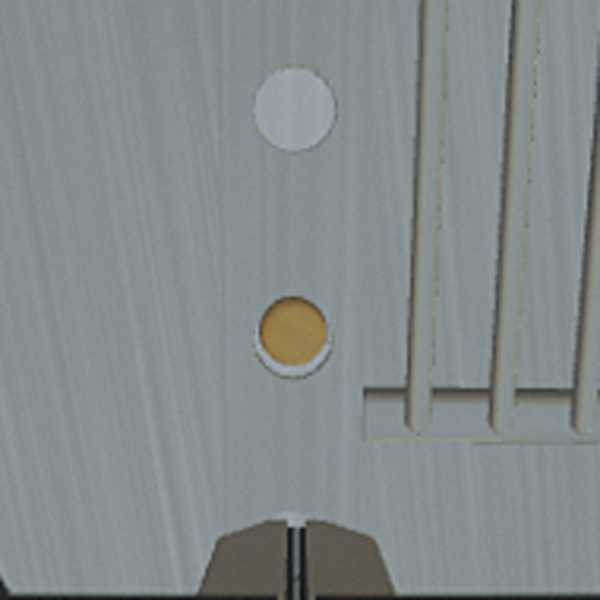

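The wrist picture shows the pin at crop pixel (293,332), 6.5 mm proud in the next hole. One free hole is left at (294,109) and the old hole is under the finger. I'll ease off and lift away.

Emit:
play_rows --increments '[[[0.0003, 0.0025, 0], 0], [[0, 0, 0.004], 0], [[0, 0, 0.02], 0], [[0, 0, 0.04], 0], [[0, 0, 0.04], 0], [[0, 0, 0.04], 0], [[0, 0, 0], 0], [[0, 0, 0], 0]]'

```text
time_s: 10.9
eef_pos: [0.5493, -0.0728, 0.2285]
eef_rot: [0.0, 0.751, 0.661, 0.0]
ft_force: [-0.2, 0.7, -1.2]
width: 0.0007
gripper_force: 0.0
```

```bash
python3 - <<'E'
from h import *
f=grab('top','t5');g=grab('side','s5')
cv2.imwrite('pics/c5.png',cv2.resize(np.hstack([f['img'][80:280,130:330,::-1],g['img'][80:280,180:380,::-1]]),(800,400),interpolation=2))
print(robot.sense()['ft_force'],robot.sense()['eef_pos'])
E
```

```text
[ 0.12125405 -0.51992172 -1.43375171] [ 0.54803733 -0.07250374  0.22601425]
```

View pics/c5.png

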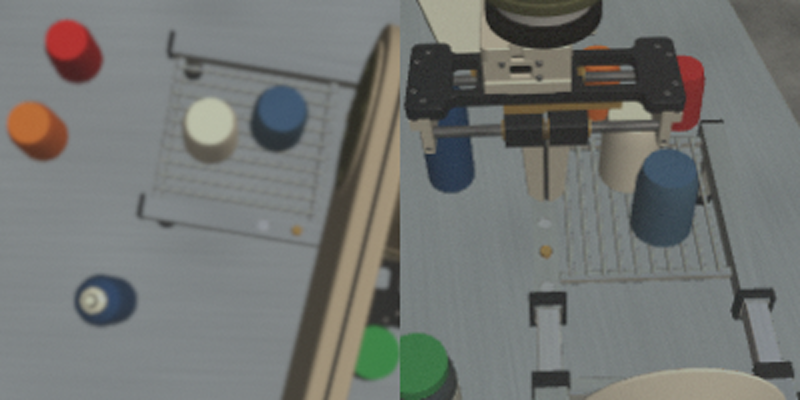

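The pin stands out in the second hole, at (546,251) in the side half of the picture. Both cups are upright on the rack, and the soap and caddy are where they were.

```bash
python3 -c "
from cell import robot
print(robot.close_job())"
```

```text
the job is handed in; nothing more can be done
None
```

The rack is one hole shorter: the pin snapped out in the next hole, both cups are still standing, the soap bottle and tea caddy were not disturbed, and the job is handed in.

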